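# Open a push-and-turn safety cap over the drip tray

## Robot

A 7-joint arm with a two-finger parallel gripper is mounted at the origin on a cart in front of the work surface, level with it; the furniture and walls round the work are solid. World frame = base frame: x ahead of the robot, y to its left, z up, the work surface at z = 0. Lengths are in mm, angles in rad, forces in N, time in s.
With the tool pointing down it reaches from about 400 to 875 mm from the base axis. Payload 4.4 kg.
Tool frame: the origin (TCP) lies midway between the tips of the shut fingers; the grasp point (between the pads) lies 19 mm behind it (ctrl.grip_point_offset is the distance from the TCP to the grasp point, in mm); z points along the fingers, y is the line along which they close (so a half turn about z gives the same grasp; the last joint's range is limited). The gripper opens to 85 mm and grips with 20 to 120 N. Pads are 22 mm wide; open, the fingers measure 114 mm over their backs; the gripper's body (76 mm by 85 mm) begins 54 mm behind the grasp point. The pads swing forward as they close: fully open they stand 13 mm farther back than shut.
Start: joints at [-1.263, 0.628, 0.038, 1.517, -0.027, 0.996, -0.02], TCP at [237.329, 605.139, 231.313] pointing down, gripper open.
Joint ranges: [-3.06, 3.06], [-0.37, 2.12], [-1.25, 1.32], [0.18, 2.47], [-1.1, 4.24], [0.23, 1.98], [-2.94, 2.94]. Speed limits (rad/s): [2.57, 2.57, 3.14, 3.14, 3.14, 3.14, 3.14].

## Interface

Orientations are given as [roll, pitch, yaw] about the fixed x, y, z axes, in that order (R = Rz(yaw) Ry(pitch) Rx(roll)).
In Python, from cell import ctrl gives the robot as it stands.
- The arm moves only by the shell command python3 nudge.py, which reads ROWS from standard input. ROWS is a JSON list of rows, 1 to 12 of them, each of 7 numbers: dx, dy, dz in shares of the most that a row can go, 1 being 50 mm, then a rotation vector rx, ry, rz in units of 0.05 rad, then the finger opening in mm; each row shifts and turns the commanded pose from where the row before left it, along the tool's axes as they then stand; what a row does not reach is not made up. A row lasts 1/10 s, in which the tool goes at most 50 mm and 0.15 rad, less where a joint would pass 70% of its speed; a pose out of reach is approached as far as the arm can. The fingers move at their own pace and stop on an object; the grip force is fixed at half the most. Time passes only in rows, so rows that do not move let the fingers close. It prints the time, the measured TCP pose, the force, the opening and the grip force at its end. Input that does not fit is refused with a message, and nothing moves.
- ctrl.read_state(): the state, without advancing time (a new reading comes with each control period).
- ctrl.get_image(name): name is "scene" or "top" or "wrist"; returns the picture (480x640x3 uint8, blue, green, red); there is no depth.
- ctrl.calibration(name): a dict with "fx", "fy", "cx", "cy" (pixels), "rvec" (rotation vector, rad) and "tvec" (3), from world to camera coordinates, as OpenCV has them; the wrist camera has in their place "hand_eye" (4x4, takes a point from camera to tool coordinates, whose origin is the TCP and whose axes are the flange's). Camera axes: x right, y down, z forward; pixel columns grow to the right and rows downward; lengths in mm; the calibration is good to about 2 mm. A picture is of the moment at which its call begins: read the wrist's pose just before it. calibration takes no time and is no camera call.
- ctrl.finish_job(): hands the job in; it is judged then, once.
The state is a dict: "clock": time; "qpos": joint angles; "qd": joint speeds; "tau": joint torques, N m; "eef_pos": TCP position; "tool_rot": TCP orientation; "force": force on the tool from outside, world axes, zero at the start; "torque": the same for the moment, N m; "width": finger opening in mm; "gripper_force": force on a finger pad.
Only numpy, scipy, OpenCV 4.12 (cv2) and the standard library are available. Lean on these libraries where they do the work, as an engineer would, in place of code of your own. Each camera call takes 0.05 s, during which the arm holds its last target. There are 200 camera calls.

## Task

Before opening it, lift the oblong can by its handle, stand it in the drip tray and let go of it. Then take its round safety cap: press it down against its spring, turn it anticlockwise while it is pressed, lift it off and gently set it down right way up on the bench or in the tray, leaving the can standing in the tray. Do not tip the can, drop the cap or push the things standing around.

Things in the scene. Friction and masses are not known exactly. Their poses are not given: they have to be found in the camera images.
- can: Oblong bare tinplate can with a plain paper band, 160 (its x) x 70 (its y) x 90 mm to the flat top, about 0.4 kg, loose, standing. Origin: centre of the underside; z up. A neck with the cap stands on its top at x = -52 mm, y = 0, the carrying handle on the other half.
- can_handle (a point): Middle of the handle bar, 119 mm above the can's underside, at x = +33 mm in the can; axes as the can. The bar is level, along the can's x, 54 mm long, 12 mm wide (y), 10 mm high, its top 34 mm above the can's flat top, on two 8 mm posts at can x = +10 and +56 mm, as wide as the bar; 24 mm free below it. It may be gripped anywhere along it.
- cap: Round black ribbed safety cap, 52 mm across the ribs (50 without), 24 mm high, 30 g, loose, hollow below; locked on the can at the start. Origin: centre of its lower rim; z along its axis to its closed top. Grip it across its diameter at any yaw; the handle bar begins 58 mm from its axis. x axis: parallel to the can's x when locked.
- can_neck (a point): Point on the cap's axis on the can's flat top; axes as the can. Locked, the cap's lower rim is 18 mm and its top 42 mm above this point. The cap is a push-and-turn bayonet: unpressed it turns only a few degrees, clockwise it is always blocked.
- plunger (a joint): Spring plunger under the cap, m: 0 with the cap locked, + when pressed, -0.003 when free. Press the cap down 6 to 8 mm (hard limit 9; about 6 N at first, 13 N at the limit), keep it pressed and turn it anticlockwise seen from above: from 56 to 120 degrees (aim for 85) it lifts straight off; hard stop near 125. It rises up to 3 mm when loose.
- drip_tray: Shallow rectangular aluminium drip tray, fixed to the bench, 206 (its x) x 116 (its y) mm outside, 198 x 108 mm inside, rim 19 mm high, floor about 4 mm thick. Origin: centre of its underside. The can fits with its long side along the tray's, either way round.
- grease_tin: Bystander: yellow round tin, 70 mm across, 75 mm high. Origin: centre of the underside.
- mix_cup: Bystander: white open cup, 66 mm across, 76 mm high. Origin: centre of the underside.
- torch: Bystander: black torch lying on the bench, 142 x 38 x 33 mm. Origin: centre of the underside.
- tape_roll: Bystander: roll of black tape lying flat, 104 mm across, 24 mm high. Origin: centre of the underside.

How it is judged:
By the outcome, as a careful person would: the job done as asked, in the order asked, and still so for the second after the job is handed in, with the robot touching nothing.
It also fails if it takes over 58 s, if anything falls off the work surface, if the arm or the gripper's body presses on something with over 40 N, if the wrist force passes 120 N, or if a joint passes its speed limit or range.

## Working session

There is one attempt and no reset: what is moved stays moved. The work goes in short steps, Python scripts to look and compute and a shell command to move; the robot and the scene stay as the last step left them, time stands still between calls to the robot, and variables do not carry over. Pictures are saved under pics/ and viewed, at most 11 in all, crops included, and the job is handed in when it is done.

```bash
ls; mkdir -p pics; python3 - <<'E'
from cell import ctrl
import cv2
for n in("scene","top"):
    cv2.imwrite(f"pics/{n}0.png",ctrl.get_image(n)); print(n,ctrl.calibration(n))
print(ctrl.calibration("wrist"));s=ctrl.read_state();print(s)
E
```

```text
cell.py
nudge.py
pics
scene {'fx': 510.9892578385481, 'fy': 510.9892578385481, 'cx': 320.2374218074476, 'cy': 234.36846636641485, 'rvec': array([ 2.1050202 , -0.81263418,  0.38151879]), 'tvec': array([-203.45306264,  431.84028773,  542.35457825])}
top {'fx': 518.9637732476967, 'fy': 518.9637732476967, 'cx': 319.91072616000923, 'cy': 234.4496740641414, 'rvec': array([ 2.11248205, -2.1726467 ,  0.10867129]), 'tvec': array([292.03851955, 549.24013633, 918.12823236])}
{'fx': 423.0025899666644, 'fy': 423.0025899666644, 'cx': 322.3831643203966, 'cy': 237.05890170834803, 'hand_eye': array([[ 8.58002682e-05, -9.64695256e-01, -2.63368668e-01,
         6.67477947e+01],
       [ 9.99999903e-01,  1.96632229e-04, -3.94465747e-04,
        -1.78419330e-01],
       [ 4.32326003e-04, -2.63368609e-01,  9.64695179e-01,
        -1.43277703e+02],
       [ 0.00000000e+00,  0.00000000e+00,  0.00000000e+00,
         1.00000000e+00]])}
{'clock': 0.1, 'qpos': array([-1.26282295,  0.62923274,  0.03845916,  1.51824735, -0.02700033,
        0.99629738, -0.01993517]), 'qd': array([ 1.81630006e-05, -4.06262241e-04,  1.55033296e-03, -3.64682853e-03,
        1.44954034e-03,  6.30715986e-05,  3.01354031e-04]), 'tau': array([ 3.73491363e-03, -5.64537907e+01,  1.23023942e+00, -1.93975890e+01,
        1.11707955e-02,  5.35837127e-03,  1.07028413e-05]), 'eef_pos': array([237.11451473, 604.62198361, 230.50145025]), 'tool_rot': array([-3.13992632e+00,  2.32077555e-05,  2.76787276e+00]), 'force': array([ 0.53629639,  0.05226729, -0.17661467]), 'torque': array([-0.04293702, -0.0430277 , -0.0091607 ]), 'gripper_force': 0.0, 'width': 85.08780435398711}
```

View pics/top0.png

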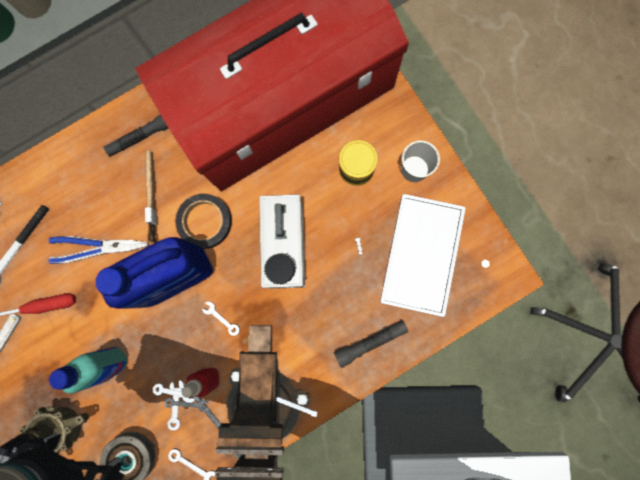

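View pics/scene0.png

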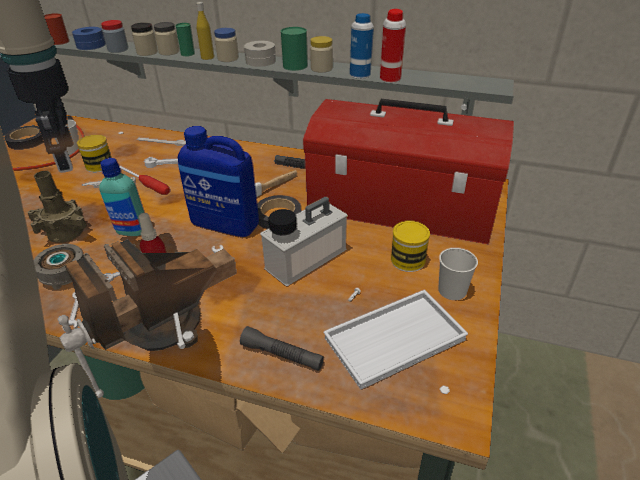

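The top view shows the can at about (281,240) with its cap at (280,268) and handle at (281,222). The tray is at (424,255), the torch at (371,343), the tin at (358,160) and the cup at (420,160). In the scene view the cap is at (283,222), the handle at about (318,210) and the tray at (396,335).

```bash
cat >h.py <<'E'
import numpy as np,cv2
from cell import ctrl
def cam(n):
    c=ctrl.calibration(n);R=cv2.Rodrigues(c["rvec"])[0];K=np.array([[c["fx"],0,c["cx"]],[0,c["fy"],c["cy"]],[0,0,1.]])
    return K,R,c["tvec"]
def ray(n,p,st=None):
    if n=="wrist":
        from scipy.spatial.transform import Rotation as Ro
        c=ctrl.calibration(n);H=c["hand_eye"];Rt=Ro.from_euler("xyz",st["tool_rot"]).as_matrix()
        d=np.array([(p[0]-c["cx"])/c["fx"],(p[1]-c["cy"])/c["fy"],1])
        d=Rt@H[:3,:3]@d;return Rt@H[:3,3]+st["eef_pos"],d/np.linalg.norm(d)
    K,R,t=cam(n);d=R.T@np.linalg.inv(K)@np.array([p[0],p[1],1.]);return -R.T@t,d/np.linalg.norm(d)
def plane(r,z): o,d=r;return o+d*(z-o[2])/d[2]
def tri(*rs):
    A=sum(np.eye(3)-np.outer(d,d) for o,d in rs);b=sum((np.eye(3)-np.outer(d,d))@o for o,d in rs)
    x=np.linalg.solve(A,b);return x,max(np.linalg.norm((np.eye(3)-np.outer(d,d))@(x-o)) for o,d in rs)
def blobs(m,box,amin=60):
    k=np.zeros(m.shape,np.uint8);x0,y0,x1,y1=box;k[y0:y1,x0:x1]=m[y0:y1,x0:x1]*255
    cs=cv2.findContours(k,cv2.RETR_EXTERNAL,cv2.CHAIN_APPROX_NONE)[0]
    return sorted([c for c in cs if cv2.contourArea(c)>amin],key=cv2.contourArea,reverse=True)
E
python3 - <<'E'
from h import *
t=cv2.imread("pics/top0.png");s=cv2.imread("pics/scene0.png")
g=lambda i:cv2.cvtColor(i,cv2.COLOR_BGR2HSV)
for nm,i,b in(("top",t,(262,198,302,290)),("scene",s,(262,195,350,245))):
    for c in blobs(g(i)[...,2]<90,b,20):print(nm,cv2.contourArea(c),cv2.minAreaRect(c),cv2.boundingRect(c))
for nm,i,b in(("top",t,(375,185,475,325)),("scene",s,(315,285,475,390)),("top",t,(255,190,306,292))):
    h=g(i);c=blobs((h[...,1]<60)&(h[...,2]>90),b)[0];hull=cv2.convexHull(c)
    q=cv2.approxPolyDP(hull,6,True).reshape(-1,2);print(nm,"hull",q.tolist(),cv2.minAreaRect(c))
    for p in q:print(plane(ray(nm,p),19 if b[0]>310 else 90).round(1))
# bystanders roughly
for k,p,z in(("tin",(358,158),75),("cup",(421,158),76),("torch",(371,343),30),("tool",(203,220),20),("torch l",(336,357),15),("torch r",(407,327),15)):print(k,plane(ray("top",p),z).round())
v=np.vstack([cv2.resize(t[180:300,250:480],None,fx=2.6,fy=2.6),cv2.resize(s[190:290,250:480],None,fx=2.6,fy=2.6)]);cv2.imwrite("pics/c1.png",v)
E
```

```text
top 643.5 ((280.0, 268.5000305175781), (28.621667861938477, 29.06888198852539), 63.43495178222656) (265, 254, 30, 30)
scene 820.5 ((281.0, 215.0), (40.0, 38.0), 90.0) (262, 195, 39, 41)
scene 203.0 ((316.6643981933594, 212.0616455078125), (16.22107696533203, 32.27662658691406), 65.55604553222656) (303, 198, 29, 27)
scene 50.0 ((342.7566223144531, 207.3495635986328), (23.4239501953125, 9.124992370605469), 41.18592834472656) (331, 202, 19, 17)
scene 29.5 ((311.5, 199.5), (9.0, 9.0), 0.0) (307, 195, 10, 10)
top hull [[404, 194], [464, 207], [444, 316], [381, 302]] ((422.9038391113281, 254.98077392578125), (66.48336791992188, 112.962890625), 11.309932708740234)
[632.3 115.7  19. ]
[603.8   4.5  19. ]
[402.2  53.3  19. ]
[430.7 167.5  19. ]
scene hull [[467, 333], [360, 388], [324, 331], [424, 290]] ((395.4763488769531, 334.87774658203125), (68.44703674316406, 131.21531677246094), 64.98310852050781)
[604.2   4.   19. ]
[396.5  48.   19. ]
[432.1 167.7  19. ]
[632.2 117.3  19. ]
top hull [[299, 195], [304, 286], [263, 287], [260, 197]] ((281.60675048828125, 241.09056091308594), (92.27737426757812, 43.24412155151367), 88.66777801513672)
[622.  310.3  90. ]
[461.8 305.   90. ]
[462. 376.  90.]
[620.6 379.4  90. ]
tin [690. 203.  75.]
cup [686.  90.  76.]
torch [358. 190.  30.]
tool [594. 499.  20.]
torch l [333. 254.  15.]
torch r [384. 121.  15.]
```

View pics/c1.png

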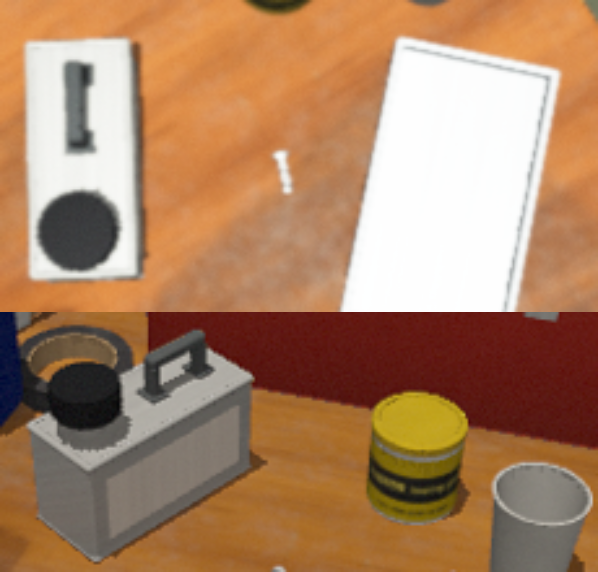

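Tray centre is about (517,85), long axis at -13.6°. The can centre is about (541,343) with yaw near 0. I'll raise the arm and move over the can to measure with the wrist camera.

Careful with the scale: shifts go in shares of 50 mm and turns go in units of 0.05 rad. That gives: -30 mm is -0.6, -0.125 rad is -2.5.

```bash
python3 - <<'E'
from h import *
print("cap top",tri(ray("top",(280,268.5)),ray("scene",(282.7,216.2))))
E
echo '[[0, 0, -0.6, 0, 0, -2.5, 85], [0, 0, -0.6, 0, 0, -2.5, 85], [0, 0, -0.6, 0, 0, -2.48, 85], [0, 0, 0, 0, 0, 0, 85]]' | python3 nudge.py && echo '[[-0.68, -0.52, 0, 0, 0, 0, 85], [-0.68, -0.52, 0, 0, 0, 0, 85], [-0.68, -0.52, 0, 0, 0, 0, 85], [-0.68, -0.52, 0, 0, 0, 0, 85], [-0.68, -0.52, 0, 0, 0, 0, 85], [-0.68, -0.52, 0, 0, 0, 0, 85], [-0.68, -0.52, 0, 0, 0, 0, 85], [-0.68, -0.52, 0, 0, 0, 0, 85], [-0.68, -0.52, 0, 0, 0, 0, 85], [-0.62, -0.56, 0, 0, 0, 0, 85], [0, 0, 0.6, 0, 0, 0, 85], [0, 0, 0, 0, 0, 0, 85]]' | python3 nudge.py
python3 - <<'E'
from h import *
s=ctrl.read_state();im=ctrl.get_image("wrist");cv2.imwrite("pics/w1.png",im);np.savez("w1",eef_pos=s["eef_pos"],tool_rot=s["tool_rot"]);print(s["qpos"].round(2))
E
```

```text
cap top (array([490.33396772, 341.1937864 , 135.8960658 ]), np.float64(0.1600145175889063))
clock: 0.5
eef_pos: [238.2, 607.2, 325.7]
tool_rot: [3.134, 0.002, -3.14]
force: [0.0, 0.4, -0.3]
width: 85.0
gripper_force: 0.0
clock: 1.7
eef_pos: [572.9, 340.2, 286.4]
tool_rot: [-3.136, -0.008, 3.138]
force: [-0.2, 1.5, -0.6]
width: 84.9
gripper_force: 0.0
[-0.57  0.61 -0.02  1.38  0.01  1.16  0.98]
```

View pics/w1.png

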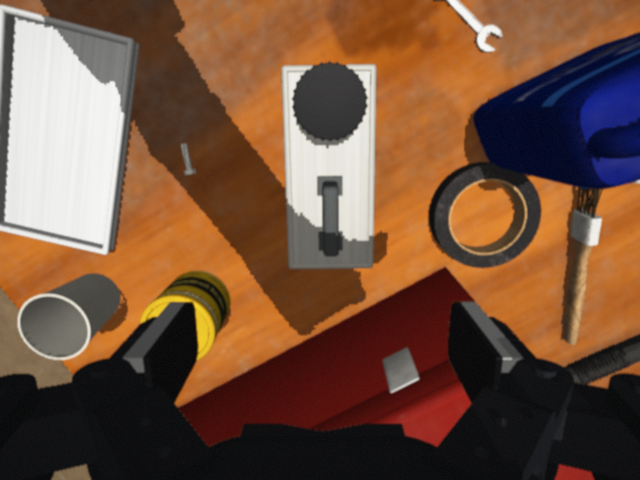

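The wrist view shows the cap centred at about (330,102), the handle bar on column 330 from row 180 to 250, and the can edges at columns 285–375. The toolbox corner is at (447,268).

```bash
python3 - <<'E'
from h import *
w=cv2.imread("pics/w1.png");s=dict(np.load("w1.npz"))
t=cv2.imread("pics/top0.png")
c=blobs(cv2.cvtColor(w,cv2.COLOR_BGR2GRAY)<85,(288,50,373,150))[0]
(cx,cy),r=cv2.minEnclosingCircle(c);print("cap w",cx,cy,r)
print("cap",tri(ray("wrist",(cx,cy),s),ray("top",(280,268.5))))
for a,b in(((330.5,185),(279,237)),((330.5,240),(277.5,204.5))):print("bar",tri(ray("wrist",a,s),ray("top",b)))
for p in((285,66),(375,66),(372,267),(290,268)):print("can corner z90",plane(ray("wrist",p,s),90).round(1))
print("bar mid z124",plane(ray("wrist",(330.5,213),s),124))
for z in(0,100,200):print("tb",z,plane(ray("wrist",(447,268),s),z).round(),plane(ray("top",(222,188)),z).round(),plane(ray("scene",(492,234)),z).round())
a=cv2.resize(w[170:275,280:385],None,fx=5,fy=5,interpolation=cv2.INTER_NEAREST);b=cv2.resize(t[195:250,260:305],None,fx=5,fy=5,interpolation=0)
o=np.zeros((525,760,3),np.uint8);o[:,:525]=a;o[:275,530:755]=b;cv2.imwrite("pics/c2.png",o)
E
```

```text
cap w 329.4222717285156 101.3551254272461 39.38091278076172
cap (array([491.22046211, 343.90597629, 114.94655893]), np.float64(0.5618547336230364))
bar (array([548.17883225, 344.93530061, 111.99552318]), np.float64(2.6386679684082037))
bar (array([606.30501291, 347.94499613,  75.61213365]), np.float64(3.3150122893162703))
can corner z90 [464.1 311.2  90. ]
can corner z90 [464.4 378.8  90. ]
can corner z90 [623.5 380.8  90. ]
can corner z90 [624.3 311.3  90. ]
bar mid z124 [569.87271462 345.11094791 124.        ]
tb 0 [656. 472.   0.] [659. 466.   0.] [890. 140.   0.]
tb 100 [621. 441. 100.] [637. 445. 100.] [764.  79. 100.]
tb 200 [587. 411. 200.] [614. 423. 200.] [639.  19. 200.]
```

View pics/c2.png

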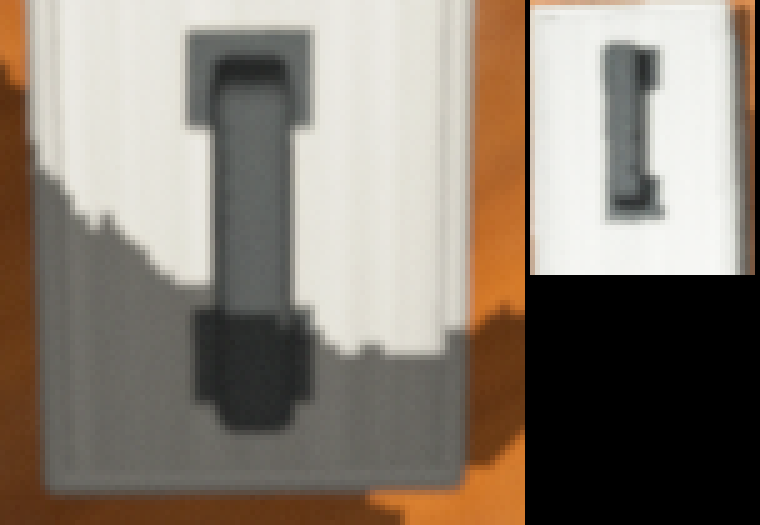

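```bash
python3 - <<'E'
from h import *
s=dict(np.load("w1.npz"))
for a,b in(((330.5,186.5),(278.8,235)),((330.5,255),(278.2,203.8))):
    print("bar",tri(ray("wrist",a,s),ray("top",b)),plane(ray("wrist",a,s),124),plane(ray("top",b),124))
E
```

```text
bar (array([550.48666552, 345.07912586, 111.88253092]), np.float64(1.481922560306021)) [550.27074266 345.08124818 124.        ] [547.42168143 343.62126928 124.        ]
bar (array([601.11319292, 344.37739641, 125.69807757]), np.float64(0.9760073435262014)) [602.2856627  345.16005807 124.        ] [600.81682674 343.77922338 124.        ]
```

Converted, 9 mm is 0.18, 5 mm is 0.1.

```bash
echo '[[0.18, 0.1, 0.7, 0, 0, 0, 85], [0, 0, 0.8, 0, 0, 0, 85], [0, 0, 0.8, 0, 0, 0, 85], [0, 0, 0.6, 0, 0, 0, 85], [0, 0, 0, 0, 0, 0, 85], [0, 0, 0, 0, 0, 0, 85]]' | python3 nudge.py
python3 - <<'E'
from h import *
s=ctrl.read_state();im=ctrl.get_image("wrist");cv2.imwrite("pics/w2.png",im);np.savez("w2",eef_pos=s["eef_pos"],tool_rot=s["tool_rot"])
E
```

```text
clock: 2.35
eef_pos: [565.1, 349.9, 147.4]
tool_rot: [3.14, 0.0, -3.14]
force: [-0.2, -0.8, 0.3]
width: 85.2
gripper_force: 0.0
```

View pics/w2.png

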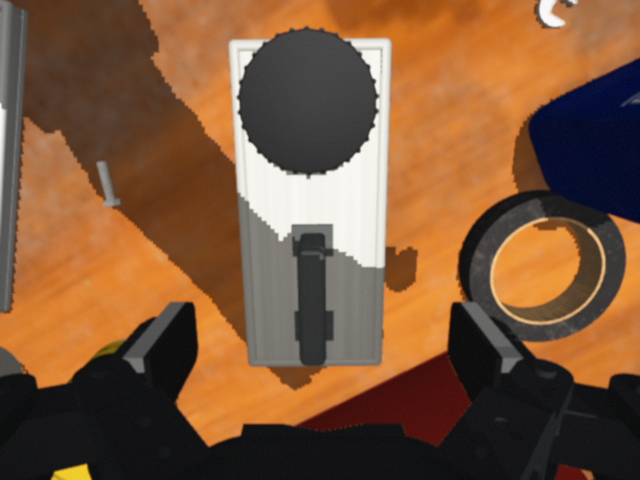

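The bar is at column 312, rows 235–365, and the cap is at (308,102). The fingers are centred at about column 322.

```bash
python3 - <<'E'
from h import *
s=dict(np.load("w2.npz"));s1=dict(np.load("w1.npz"))
print(s)
for p in((312,237),(312,365)):print(plane(ray("wrist",p,s),124))
print(tri(ray("wrist",(312,237),s),ray("wrist",(330.5,186.5),s1)),tri(ray("wrist",(312,365),s),ray("wrist",(330.5,255),s1)))
print("cap",tri(ray("wrist",(308,101.5),s),ray("wrist",(329.4,101.4),s1)))
E
```

```text
{'eef_pos': array([565.07978012, 349.89251158, 147.39674567]), 'tool_rot': array([ 3.14047723e+00,  2.93057869e-04, -3.13971957e+00])}
[543.7382955  345.44158997 124.        ]
[602.81068104 345.17498114 124.        ]
(array([556.58460219, 345.02137917,  77.70736603]), np.float64(0.7145910765971278)) (array([601.79819584, 345.17886388, 125.60412576]), np.float64(0.03739761625267312))
cap (array([491.16586013, 344.20360505, 123.63009708]), np.float64(0.192095937751881))
```

Converted, -4.6 mm is -0.092, 2 mm is 0.04.

```bash
echo '[[0.04, -0.092, 0.32, 0, 0, 0, 85], [0, 0, 0.3, 0, 0, 0, 85], [0, 0, 0.29, 0, 0, 0, 85], [0, 0, 0, 0, 0, 0, 85], [0, 0, 0, 0, 0, 0, 10], [0, 0, 0, 0, 0, 0, 5], [0, 0, 0, 0, 0, 0, 5], [0, 0, 0, 0, 0, 0, 5], [0, 0, 0, 0, 0, 0, 5], [0, 0, 0, 0, 0, 0, 5]]' | python3 nudge.py; echo '[[0, 0, 0, 0, 0, 0, 5], [0, 0, 0, 0, 0, 0, 5]]' | python3 nudge.py
```

```text
clock: 3.4
eef_pos: [563.8, 344.3, 101.2]
tool_rot: [3.14, 0.001, -3.141]
force: [0.3, 0.9, 0.7]
width: 10.7
gripper_force: 59.7
clock: 3.6
eef_pos: [563.8, 344.3, 101.2]
tool_rot: [3.14, 0.001, -3.141]
force: [0.8, 1.4, 1.1]
width: 10.5
gripper_force: 59.8
```

Converted, -15 mm is -0.3, -10 mm is -0.2.

```bash
echo '[[0, 0, -0.1, 0, 0, 0, 5], [0, 0, -0.2, 0, 0, 0, 5], [0, 0, -0.3, 0, 0, 0, 5], [0, 0, -0.3, 0, 0, 0, 5], [0, 0, -0.2, 0, 0, 0, 5], [0, 0, -0.1, 0, 0, 0, 5], [0, 0, 0, 0, 0, 0, 5]]' | python3 nudge.py
echo '[[0.02, -0.2, 0, 0, 0, 0, 5], [0.04, -0.4, 0, 0, 0, 0, 5], [0.06, -0.6, 0, 0, 0, 0, 5], [0.08, -0.64, 0, 0, 0, 0, 5], [0.08, -0.66, 0, 0, 0, 0, 5], [0.08, -0.66, 0, 0, 0, 0, 5], [0.08, -0.66, 0, 0, 0, 0, 5], [0.06, -0.64, 0, 0, 0, 0, 5], [0.04, -0.5, 0, 0, 0, 0, 5], [0, -0.32, 0, 0, 0, 0, 5], [0, 0, 0, 0, 0, 0, 5]]' | python3 nudge.py
echo '[[0, 0, 0, 0, 0, 0.6, 5], [0, 0, 0, 0, 0, 1.2, 5], [0, 0, 0, 0, 0, 1.5, 5], [0, 0, 0, 0, 0, 1, 5], [0, 0, 0, 0, 0, 0.6, 5], [0, 0, 0, 0, 0, 0, 5], [0, 0, 0, 0, 0, 0, 5]]' | python3 nudge.py
python3 - <<'E'
from h import *
s=ctrl.read_state();im=ctrl.get_image("wrist");cv2.imwrite("pics/w3.png",im);np.savez("w3",eef_pos=s["eef_pos"],tool_rot=s["tool_rot"])
b=ctrl.get_image("scene");cv2.imwrite("pics/s3.png",b);c=ctrl.get_image("top");cv2.imwrite("pics/t3.png",c);
o=np.vstack([np.hstack([cv2.resize(im,(400,300)),cv2.resize(c[120:360,260:580],(400,300))]),np.hstack([cv2.resize(b[170:410,250:570],(400,300)),cv2.resize(b,(400,300))])]);cv2.imwrite("pics/m3.png",o)
E
```

```text
clock: 4.3
eef_pos: [563.9, 343.9, 162.0]
tool_rot: [3.141, 0.002, -3.141]
force: [0.7, -0.5, -5.4]
width: 10.6
gripper_force: 59.0
clock: 5.4
eef_pos: [535.6, 74.8, 160.3]
tool_rot: [-3.139, -0.002, 3.136]
force: [0.9, 0.0, -5.3]
width: 10.7
gripper_force: 59.0
clock: 6.1
eef_pos: [536.3, 80.2, 160.7]
tool_rot: [3.141, -0.0, 2.898]
force: [-0.4, 0.6, -4.6]
width: 10.9
gripper_force: 59.0
```

View pics/m3.png

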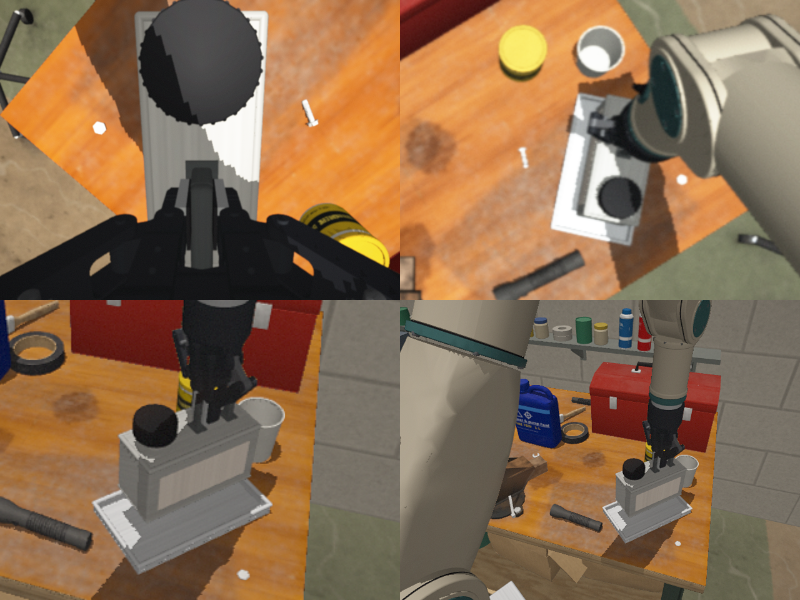

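The can hangs level over the tray and is aligned with it. Next I lower it.

Converted, 7 mm is 0.14, 6 mm is 0.12.

```bash
echo '[[0, 0, 0.12, 0, 0, 0, 5], [0, 0, 0.24, 0, 0, 0, 5], [0, 0, 0.24, 0, 0, 0, 5], [0, 0, 0.2, 0, 0, 0, 5], [0, 0, 0.14, 0, 0, 0, 5], [0, 0, 0.06, 0, 0, 0, 5], [0, 0, 0.04, 0, 0, 0, 5], [0, 0, 0, 0, 0, 0, 5]]' | python3 nudge.py; echo '[[0, 0, 0.02, 0, 0, 0, 5], [0, 0, 0.02, 0, 0, 0, 5], [0, 0, 0.02, 0, 0, 0, 5], [0, 0, 0, 0, 0, 0, 5]]' | python3 nudge.py
```

```text
clock: 7.05
eef_pos: [536.5, 79.6, 108.7]
tool_rot: [3.142, 0.0, 2.897]
force: [0.1, 0.5, -4.8]
width: 11.3
gripper_force: 58.9
clock: 7.45
eef_pos: [536.4, 79.6, 105.8]
tool_rot: [3.142, 0.0, 2.897]
force: [-0.2, -0.4, -5.9]
width: 10.8
gripper_force: 58.9
```

Converted, 0.8 mm is 0.016.

```bash
echo '[[0, 0, 0.016, 0, 0, 0, 5], [0, 0, 0, 0, 0, 0, 5], [0, 0, 0, 0, 0, 0, 5]]' | python3 nudge.py;echo '[[0, 0, 0.014, 0, 0, 0, 5], [0, 0, 0, 0, 0, 0, 5], [0, 0, 0, 0, 0, 0, 5]]' | python3 nudge.py
```

```text
clock: 7.75
eef_pos: [536.7, 79.6, 105.2]
tool_rot: [3.141, 0.001, 2.897]
force: [0.5, -0.1, -3.8]
width: 10.8
gripper_force: 59.2
clock: 8.05
eef_pos: [536.9, 80.0, 105.0]
tool_rot: [3.141, 0.001, 2.897]
force: [-0.9, 1.7, 6.5]
width: 10.9
gripper_force: 60.4
```

```bash
echo '[[0, 0, 0, 0, 0, 0, 40], [0, 0, 0, 0, 0, 0, 85], [0, 0, 0, 0, 0, 0, 85], [0, 0, 0, 0, 0, 0, 85], [0, 0, 0, 0, 0, 0, 85], [0, 0, -0.4, 0, 0, 0, 85], [0, 0, -0.8, 0, 0, 0, 85], [0, 0, -0.8, 0, 0, 0, 85], [0.48, 0, 0, 0, 0, 0, 85], [0.48, 0, 0, 0, 0, 0, 85], [0.48, 0, 0, 0, 0, 0, 85], [0, 0, 0, 0, 0, 0, 85]]' | python3 nudge.py
echo '[[0, 0, 0, 0, 0, 0, 85], [0, 0, 0, 0, 0, 0, 85]]' | python3 nudge.py
python3 - <<'E'
from h import *
s=ctrl.read_state();im=ctrl.get_image("wrist");cv2.imwrite("pics/w4.png",im);np.savez("w4",eef_pos=s["eef_pos"],tool_rot=s["tool_rot"]);print(s["qpos"].round(2))
c=ctrl.get_image("scene");cv2.imwrite("pics/s4.png",c)
o=np.hstack([cv2.resize(im,(400,300)),cv2.resize(c[170:410,250:570],(400,300))]);cv2.imwrite("pics/m4.png",o)
E
```

```text
clock: 9.25
eef_pos: [463.1, 97.8, 204.3]
tool_rot: [-3.141, -0.003, 2.899]
force: [-0.1, -0.2, -0.2]
width: 85.4
gripper_force: 0.0
clock: 9.45
eef_pos: [467.7, 96.9, 204.4]
tool_rot: [3.141, 0.001, 2.896]
force: [0.0, -0.3, 1.1]
width: 84.7
gripper_force: 0.0
[-0.28  0.42  0.03  2.02 -0.02  0.7   1.08]
```

View pics/m4.png

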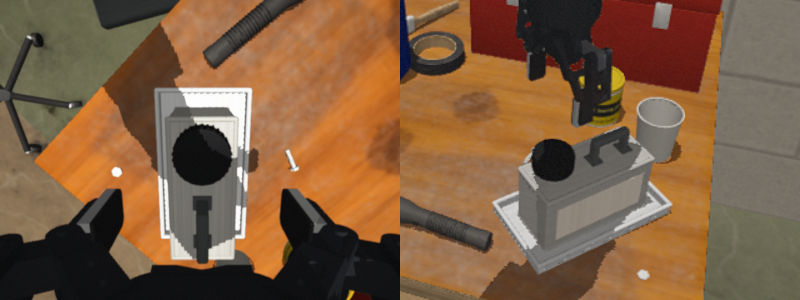

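The can stands inside the tray. The wrist view shows the cap at about (325,247) in full-resolution pixels.

```bash
python3 - <<'E'
from h import *
from scipy.spatial.transform import Rotation as Ro
w=cv2.imread("pics/w4.png");s=dict(np.load("w4.npz"));sc=cv2.imread("pics/s4.png")
c=blobs(cv2.cvtColor(w,cv2.COLOR_BGR2GRAY)<60,(270,190,380,300))[0]
(cx,cy),r=cv2.minEnclosingCircle(c);print(cx,cy,r)
v=blobs(cv2.cvtColor(sc,cv2.COLOR_BGR2GRAY)<60,(350,275,400,325));x,y,ww,hh=cv2.boundingRect(v[0]);print("scene cap",x,y,ww,hh)
m=plane(ray("wrist",(cx,cy),s),136)
print("mid",tri(ray("wrist",(cx,cy),s),ray("scene",(x+ww/2,y+hh/2))))
R=Ro.from_euler("xyz",s["tool_rot"]).as_matrix()
for z in(136,130):
    m=plane(ray("wrist",(cx,cy),s),z);print(m,"tool delta",R.T@(m-s["eef_pos"]))
# can edges: tilt-free standing check, tray
E
```

```text
322.6976623535156 247.28155517578125 49.24592971801758
scene cap 355 281 35 34
mid (array([467.72726185,  96.8612842 , 124.25357893]), np.float64(0.15419269924270146))
[464.43811663  97.62515324 136.        ] tool delta [ 3.44742755 -0.08216806 68.43616204]
[466.18803181  97.19219198 130.        ] tool delta [ 1.65219303 -0.07930364 74.43839357]
```

Converted, 2 mm is 0.04, 25 mm is 0.5, 0.1 rad is 2.

```bash
echo '[[0.04, 0, 0, 0, 0, 2, 85], [0, 0, 0.4, 0, 0, 2, 85], [0, 0, 0.5, 0, 0, 0, 85], [0, 0, 0.5, 0, 0, 0, 85], [0, 0, 0.36, 0, 0, 0, 85], [0, 0, 0.2, 0, 0, 0, 85], [0, 0, 0.06, 0, 0, 0, 85], [0, 0, 0, 0, 0, 0, 85], [0, 0, 0, 0, 0, 0, 85]]' | python3 nudge.py
```

```text
clock: 10.45
eef_pos: [465.3, 97.6, 103.9]
tool_rot: [3.141, 0.001, 2.697]
force: [-0.1, 0.3, -0.1]
width: 84.9
gripper_force: 0.0
```

```bash
echo '[[0, 0, 0, 0, 0, 0, 60], [0, 0, 0, 0, 0, 0, 56], [0, 0, 0, 0, 0, 0, 54], [0, 0, 0, 0, 0, 0, 54]]' | python3 nudge.py; echo '[[0, 0, 0, 0, 0, 0, 40], [0, 0, 0, 0, 0, 0, 40], [0, 0, 0, 0, 0, 0, 40], [0, 0, 0, 0, 0, 0, 40]]' | python3 nudge.py
```

```text
clock: 10.85
eef_pos: [464.7, 97.6, 103.5]
tool_rot: [3.141, 0.0, 2.697]
force: [0.1, 0.4, -0.5]
width: 53.8
gripper_force: 0.0
clock: 11.25
eef_pos: [465.0, 98.2, 103.6]
tool_rot: [3.14, 0.001, 2.697]
force: [-0.2, 3.1, 5.6]
width: 48.6
gripper_force: 61.3
```

```bash
echo '[[0, 0, 0.03, 0, 0, 0, 40], [0, 0, 0.04, 0, 0, 0, 40], [0, 0, 0.04, 0, 0, 0, 40], [0, 0, 0.03, 0, 0, 0, 40], [0, 0, 0, 0, 0, 0, 40], [0, 0, 0, 0, 0, 0, 40]]' | python3 nudge.py
```

```text
clock: 11.85
eef_pos: [465.1, 98.3, 97.0]
tool_rot: [3.14, 0.001, 2.697]
force: [-1.3, 2.4, 11.2]
width: 48.2
gripper_force: 61.7
```

```bash
echo '[[0, 0, 0.008, 0, 0, -0.8, 40], [0, 0, 0, 0, 0, -1.6, 40], [0, 0, 0, 0, 0, -2.4, 40], [0, 0, 0, 0, 0, -2.4, 40], [0, 0, 0, 0, 0, -2.4, 40], [0, 0, 0, 0, 0, -2.4, 40], [0, 0, 0, 0, 0, -2.4, 40], [0, 0, 0, 0, 0, 0, 40]]' | python3 nudge.py; python3 -c "
from cell import ctrl;s=ctrl.read_state();print(s['torque'],s['qpos'])"
```

```text
clock: 12.65
eef_pos: [465.8, 97.0, 96.8]
tool_rot: [-3.141, 0.002, -2.864]
force: [-0.3, -0.8, 10.6]
width: 48.6
gripper_force: 61.9
[-0.07149915  0.06512568  0.00133886] [-0.17111998  0.60805431 -0.13575992  2.11341415  0.18830643  0.42885081
  1.39374545]
```

Turning is smooth so far at 41°. I'll continue to about 85°.

Converted, -0.12 rad is -2.4.

```bash
echo '[[0, 0, 0, 0, 0, -1.2, 40], [0, 0, 0, 0, 0, -2.4, 40], [0, 0, 0, 0, 0, -2.4, 40], [0, 0, 0, 0, 0, -2.4, 40], [0, 0, 0, 0, 0, -2.4, 40], [0, 0, 0, 0, 0, -2.4, 40], [0, 0, 0, 0, 0, -1.6, 40], [0, 0, 0, 0, 0, -0.8, 40], [0, 0, 0, 0, 0, 0, 40], [0, 0, 0, 0, 0, 0, 40]]' | python3 nudge.py; python3 -c "
from cell import ctrl;s=ctrl.read_state();print(s['torque'],s['qpos'])"
```

```text
clock: 13.65
eef_pos: [465.2, 96.6, 96.6]
tool_rot: [-3.14, -0.0, -2.087]
force: [-0.7, 0.1, 10.3]
width: 48.4
gripper_force: 61.9
[-0.27479329  0.15906522  0.01872569] [-0.02810187  0.62557353 -0.34493854  2.11000172  0.45089223  0.47535004
  1.90725341]
```

Converted, -2 mm is -0.04, -3 mm is -0.06.

```bash
echo '[[0, 0, -0.04, 0, 0, 0, 40], [0, 0, -0.06, 0, 0, 0, 40], [0, 0, -0.06, 0, 0, 0, 40], [0, 0, -0.06, 0, 0, 0, 40], [0, 0, -0.06, 0, 0, 0, 40], [0, 0, 0, 0, 0, 0, 40], [0, 0, 0, 0, 0, 0, 40]]' | python3 nudge.py
```

```text
clock: 14.35
eef_pos: [464.5, 96.9, 109.8]
tool_rot: [-3.142, -0.001, -2.087]
force: [0.5, -2.1, 1.5]
width: 48.5
gripper_force: 62.1
```

The cap is free. The fingertips probably reach below its rim, so setting it down like this would drop it a few mm. I'll rest the loose cap on the neck and regrip it 7 mm higher first.

Converted, 1 mm is 0.02, 1.5 mm is 0.03.

```bash
echo '[[0, 0, 0.03, 0, 0, 0, 40], [0, 0, 0.02, 0, 0, 0, 40], [0, 0, 0, 0, 0, 0, 40], [0, 0, 0, 0, 0, 0, 40]]' | python3 nudge.py; echo '[[0, 0, 0.01, 0, 0, 0, 40], [0, 0, 0, 0, 0, 0, 40], [0, 0, 0, 0, 0, 0, 40]]' | python3 nudge.py
```

```text
clock: 14.75
eef_pos: [464.6, 97.6, 107.2]
tool_rot: [3.141, 0.0, -2.086]
force: [1.3, -2.2, 0.6]
width: 48.5
gripper_force: 62.1
clock: 15.05
eef_pos: [464.6, 97.5, 106.9]
tool_rot: [3.142, 0.0, -2.086]
force: [2.0, -2.2, 0.3]
width: 48.4
gripper_force: 62.2
```

```bash
echo '[[0, 0, 0.014, 0, 0, 0, 40], [0, 0, 0, 0, 0, 0, 40], [0, 0, 0, 0, 0, 0, 40]]' | python3 nudge.py; echo '[[0, 0, 0.01, 0, 0, 0, 40], [0, 0, 0, 0, 0, 0, 40], [0, 0, 0, 0, 0, 0, 40]]' | python3 nudge.py
```

```text
clock: 15.35
eef_pos: [464.6, 97.4, 106.4]
tool_rot: [-3.141, -0.0, -2.086]
force: [0.9, -1.8, 5.0]
width: 48.2
gripper_force: 62.5
clock: 15.65
eef_pos: [464.7, 97.4, 105.9]
tool_rot: [-3.141, -0.0, -2.087]
force: [0.1, -3.0, 5.9]
width: 48.6
gripper_force: 62.5
```

Converted, -4 mm is -0.08, -3.5 mm is -0.07.

```bash
echo '[[0, 0, 0, 0, 0, 0, 62], [0, 0, 0, 0, 0, 0, 62], [0, 0, 0, 0, 0, 0, 62], [0, 0, -0.08, 0, 0, 0, 62], [0, 0, -0.07, 0, 0, 0, 62], [0, 0, 0, 0, 0, 0, 62], [0, 0, 0, 0, 0, 0, 62]]' | python3 nudge.py; python3 - <<'E'
from h import *
im=ctrl.get_image("wrist");b=ctrl.get_image("scene")
o=np.hstack([cv2.resize(im,(400,300)),cv2.resize(b[230:350,320:480],(400,300))]);cv2.imwrite("pics/m5.png",o)
E
```

```text
clock: 16.35
eef_pos: [464.8, 97.6, 113.4]
tool_rot: [-3.141, 0.0, -2.087]
force: [1.0, -0.1, -0.0]
width: 61.9
gripper_force: 0.0
```

View pics/m5.png

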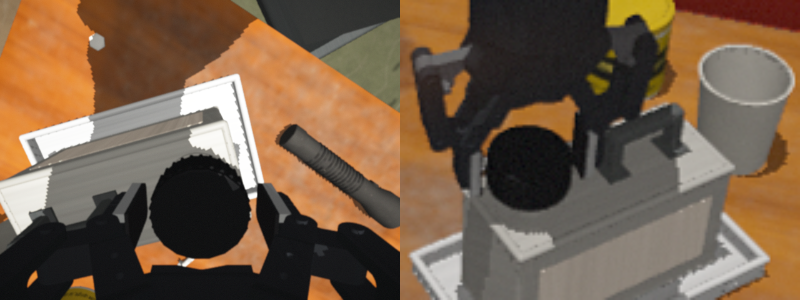

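The cap rests loose and level on the neck between the open fingers. I'll close on it and lift.

Converted, -10 mm is -0.2, -8 mm is -0.16.

```bash
echo '[[0, 0, 0, 0, 0, 0, 40], [0, 0, 0, 0, 0, 0, 40], [0, 0, 0, 0, 0, 0, 40], [0, 0, 0, 0, 0, 0, 40], [0, 0, -0.06, 0, 0, 0, 40], [0, 0, -0.16, 0, 0, 0, 40], [0, 0, -0.3, 0, 0, 0, 40], [0, 0, -0.44, 0, 0, 0, 40], [0, 0, -0.44, 0, 0, 0, 40], [0, 0, -0.2, 0, 0, 0, 40], [0, 0, 0, 0, 0, 0, 40]]' | python3 nudge.py
echo '[[-0.2, 0.06, 0, 0, 0, 0, 40], [-0.4, 0.12, 0, 0, 0, 0, 40], [-0.56, 0.18, 0, 0, 0, 0, 40], [-0.6, 0.18, 0, 0, 0, 0, 40], [-0.6, 0.18, 0, 0, 0, 0, 40], [-0.6, 0.18, 0, 0, 0, 0, 40], [-0.56, 0.18, 0, 0, 0, 0, 40], [-0.32, 0.1, 0, 0, 0, 0, 40], [-0.12, 0.04, 0, 0, 0, 0, 40], [0, 0, 0, 0, 0, 0, 40], [0, 0, 0, 0, 0, 0, 40]]' | python3 nudge.py
python3 - <<'E'
from h import *
im=ctrl.get_image("wrist");b=ctrl.get_image("scene");t=ctrl.get_image("top");print(ctrl.read_state()["qpos"].round(2))
o=np.vstack([np.hstack([cv2.resize(im,(400,300)),cv2.resize(b[110:350,220:540],(400,300))]),np.hstack([cv2.resize(t[120:360,220:540],(400,300)),cv2.resize(b[130:250,240:400],(400,300))])]);cv2.imwrite("pics/m6.png",o)
E
```

```text
clock: 17.55
eef_pos: [465.1, 97.9, 194.4]
tool_rot: [-3.14, 0.002, -2.086]
force: [-0.5, 0.3, 0.0]
width: 48.5
gripper_force: 62.2
clock: 18.65
eef_pos: [508.7, 298.6, 192.4]
tool_rot: [3.141, -0.002, -2.087]
force: [0.2, -1.0, 0.0]
width: 48.4
gripper_force: 62.2
[-0.3   0.62 -0.44  1.72  0.33  0.88  1.74]
```

View pics/m6.png

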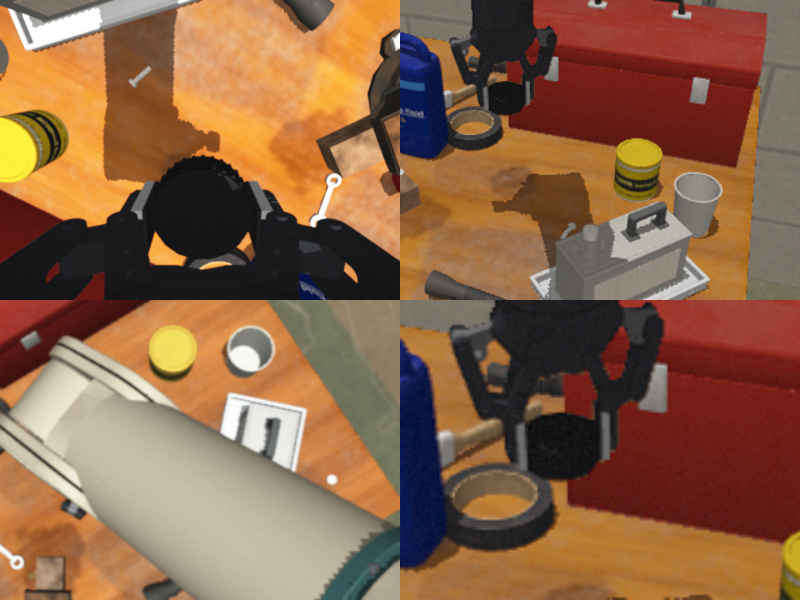

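The cap is held upright with its rim below the pads, and the bench beneath is clear. The can stands in the tray with its neck bare. Now I lower the cap.

```bash
echo '[[0, 0, 0.2, 0, 0, 0, 40], [0, 0, 0.5, 0, 0, 0, 40], [0, 0, 0.7, 0, 0, 0, 40], [0, 0, 0.7, 0, 0, 0, 40], [0, 0, 0.7, 0, 0, 0, 40], [0, 0, 0.5, 0, 0, 0, 40], [0, 0, 0.26, 0, 0, 0, 40], [0, 0, 0.12, 0, 0, 0, 40], [0, 0, 0.04, 0, 0, 0, 40], [0, 0, 0, 0, 0, 0, 40], [0, 0, 0, 0, 0, 0, 40]]' | python3 nudge.py; echo '[[0, 0, 0.02, 0, 0, 0, 40], [0, 0, 0.02, 0, 0, 0, 40], [0, 0, 0, 0, 0, 0, 40], [0, 0, 0, 0, 0, 0, 40]]' | python3 nudge.py
```

```text
clock: 19.9
eef_pos: [510.0, 300.4, 8.4]
tool_rot: [-3.141, 0.002, -2.087]
force: [-0.1, -0.6, -0.0]
width: 48.2
gripper_force: 62.2
clock: 20.3
eef_pos: [509.2, 299.9, 5.3]
tool_rot: [-3.142, 0.0, -2.086]
force: [-0.1, -0.9, -0.5]
width: 48.2
gripper_force: 62.2
```

```bash
echo '[[0, 0, 0.02, 0, 0, 0, 40], [0, 0, 0.02, 0, 0, 0, 40], [0, 0, 0.02, 0, 0, 0, 40], [0, 0, 0, 0, 0, 0, 40], [0, 0, 0, 0, 0, 0, 40]]' | python3 nudge.py;echo '[[0, 0, 0.016, 0, 0, 0, 40], [0, 0, 0.016, 0, 0, 0, 40], [0, 0, 0, 0, 0, 0, 40], [0, 0, 0, 0, 0, 0, 40]]' | python3 nudge.py
```

```text
clock: 20.8
eef_pos: [509.1, 299.9, 2.1]
tool_rot: [3.141, -0.0, -2.086]
force: [0.6, -0.1, -0.4]
width: 48.4
gripper_force: 62.2
clock: 21.2
eef_pos: [509.2, 299.8, 0.6]
tool_rot: [3.142, -0.0, -2.086]
force: [0.6, 0.4, -0.1]
width: 48.4
gripper_force: 62.2
```

Converted, 0.8 mm is 0.016.

```bash
echo '[[0, 0, 0.016, 0, 0, 0, 40], [0, 0, 0, 0, 0, 0, 40], [0, 0, 0, 0, 0, 0, 40]]' | python3 nudge.py;echo '[[0, 0, 0.014, 0, 0, 0, 40], [0, 0, 0, 0, 0, 0, 40], [0, 0, 0, 0, 0, 0, 40]]' | python3 nudge.py
```

```text
clock: 21.5
eef_pos: [509.2, 299.8, -0.2]
tool_rot: [3.142, -0.0, -2.086]
force: [-0.4, 0.4, -0.8]
width: 48.6
gripper_force: 62.2
clock: 21.8
eef_pos: [509.2, 299.9, -0.9]
tool_rot: [3.142, -0.0, -2.086]
force: [0.3, 0.1, -0.0]
width: 48.2
gripper_force: 62.2
```

```bash
echo '[[0, 0, 0.014, 0, 0, 0, 40], [0, 0, 0, 0, 0, 0, 40], [0, 0, 0, 0, 0, 0, 40]]' | python3 nudge.py;echo '[[0, 0, 0.012, 0, 0, 0, 40], [0, 0, 0, 0, 0, 0, 40], [0, 0, 0, 0, 0, 0, 40]]' | python3 nudge.py
```

```text
clock: 22.1
eef_pos: [509.2, 299.9, -1.3]
tool_rot: [-3.141, 0.0, -2.086]
force: [-0.8, -0.2, 3.6]
width: 48.7
gripper_force: 62.5
clock: 22.4
eef_pos: [509.2, 299.9, -1.4]
tool_rot: [-3.141, 0.0, -2.086]
force: [-2.1, -0.7, 8.7]
width: 48.2
gripper_force: 63.2
```

The cap touches the bench at the predicted height. I'll release it and retreat.

Converted, -0.5 mm is -0.01, -40 mm is -0.8.

```bash
echo '[[0, 0, -0.01, 0, 0, 0, 40], [0, 0, 0, 0, 0, 0, 55], [0, 0, 0, 0, 0, 0, 70], [0, 0, 0, 0, 0, 0, 80], [0, 0, 0, 0, 0, 0, 80], [0, 0, -0.2, 0, 0, 0, 80], [0, 0, -0.6, 0, 0, 0, 80], [0, 0, -0.8, 0, 0, 0, 80], [0, 0, -0.8, 0, 0, 0, 80], [0, 0, -0.4, 0, 0, 0, 80], [0, 0, 0, 0, 0, 0, 80], [0, 0, 0, 0, 0, 0, 80]]' | python3 nudge.py
python3 - <<'E'
from h import *
im=ctrl.get_image("wrist");b=ctrl.get_image("scene")
o=np.hstack([cv2.resize(im,(400,300)),cv2.resize(b[150:390,220:540],(400,300))]);cv2.imwrite("pics/m7.png",o)
E
```

```text
clock: 23.6
eef_pos: [509.3, 299.6, 138.8]
tool_rot: [-3.141, 0.0, -2.087]
force: [-0.8, 0.4, -0.5]
width: 80.0
gripper_force: 0.0
```

View pics/m7.png

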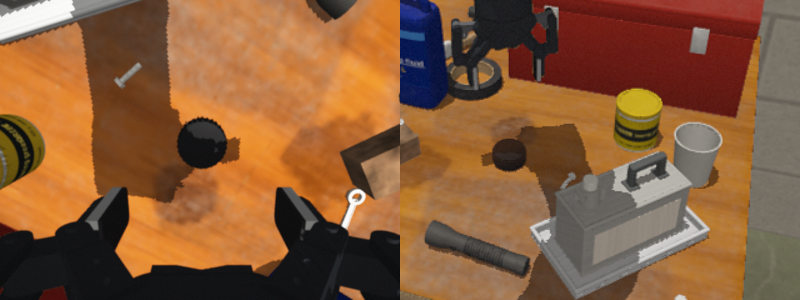

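The cap sits upright on the bench, the can stands in the tray, and nothing else has moved.

```bash
python3 -c "from cell import ctrl;print(ctrl.finish_job())"
```

```text
the job is handed in; nothing more can be done
None
```

The job is handed in, at about 24 s of the 58 s allowed: the can stands in the drip tray, and its cap is off and set right way up on the bench, with nothing else seen to have moved in the last pictures.

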